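# Present an offset lever, level, over its holding fixture

### The arm

A 6-joint arm with a two-finger parallel gripper is mounted at the origin on the work surface. World frame = base frame: x ahead of the robot, y to its left, z up, the work surface at z = 0. Lengths are in m, angles in rad, forces in N, time in s.
With the tool pointing down it reaches from about 0.375 to 0.925 m from the base axis. Payload 5.7 kg.
Tool frame: the origin (TCP) lies at the very end of the fingers, on their centre line; the grasp point (between the pads) lies 19 mm behind it (manip.tcp_to_grasp is the distance from the TCP to the grasp point, in m); z points along the fingers, y is the direction in which the jaws open and shut (so a half turn about z gives the same grasp; the last joint's range is limited). The gripper opens to 85 mm and grips with 20 to 120 N. Pads are 22 mm wide; open, the fingers measure 114 mm over their backs; the gripper's body (76 mm by 85 mm) begins 54 mm behind the grasp point. The pads swing forward as they close: fully open they stand 13 mm farther back than shut.
Start: joints at [-1.403, 0.359, 1.51, -0, 1.272, -0.115], TCP at [0.167, -0.576, 0.231] pointing down, gripper open.
Joint ranges: [-2.97, 2.97], [-1.01, 2.36], [0.21, 2.38], [-0.96, 4.11], [0.2, 2.71], [-2.98, 2.98]. Speed limits (rad/s): [2.39, 2.39, 3.14, 3.14, 3.14, 3.14].

### API

Orientations are given as a rotation vector (axis times angle).
In Python, from cell import sensors, imaging, manip gives the robot as it stands. The module is installed in compiled form; this text tells all that it offers.
- The arm moves only by the shell command python3 -m pendant 'ROWS' [FORCE]. ROWS is JSON, a list of rows, each a list of 3 entries, a list of its own where there are three numbers: the shift along the world's x, y, z in m, then the turn, a rotation vector about the world's x, y, z in degrees, then the closure, from -1 (fully open) to 1 (shut). A call has 1 to 10 rows; each row shifts and turns the pose as measured when the row begins; what a row does not reach is not made up. A row lasts 1/8 s, in which the tool goes at most 62.5 mm and 10.7 degrees, less where a joint would pass 70% of its speed; a pose out of reach is approached as far as the arm can. A call with a gripper value outside its range is refused whole. The fingers move at their own pace and stop on an object; FORCE is the grip in N (left out, the last holds). Time passes only in rows, so rows that do not move let the fingers close. It gives the time, the measured TCP pose, the force and the opening at its end, in the units of the state.
- sensors.observe(): the state, without advancing time (a new reading comes with each control period).
- imaging.capture(name): name is "side" or "top"; returns the picture (400x640x3 uint8, red, green, blue); there is no depth.
- imaging.get_calibration(name): a dict with "mtx" (3x3 intrinsics, pixels), "cam_to_world" (4x4, takes a point from camera to world coordinates). Camera axes: x right, y up, looking along -z (the intrinsics and any distortion apply to the point x, -y, -z); pixel columns grow to the right and rows downward; lengths in m; the calibration is good to about 2 mm. A picture is of the moment at which its call begins. get_calibration takes no time and is no camera call.
- manip.sign_off(): hands the job in, once; it reports no verdict.
Trained networks look in the newest picture that a camera, given by its name, has taken for a name from the list of things; names that differ only in an ending like _2 or _b are one class to them, and where a whole thing is asked for, a point or a joint stands for the part that bears it (a point fixed in the world has none). Each returns a list of dicts, best first, with "confidence" (0 to 1); they miss things now and then, are a little off and sometimes report something else, mostly with a low value. They report only what shows in the picture. A call takes as long as a camera call.
- imaging.search_frame(query, camera): "box" ([left, top, right, bottom] in pixels, round what is visible of it).
- imaging.masks_of(query, camera): "pixels" (400x640 bool, what is visible of it) and "box" ([left, top, right, bottom] in pixels, round what is visible of it).
The state is a dict: "clock": time; "joint_positions": joint angles; "qvel": joint speeds; "joint_torque": joint torques, N m; "tool_pos": TCP position; "orientation": TCP orientation; "force": force on the tool from outside, world axes, zero at the start; "torque": the same for the moment, N m; "grip_width": finger opening in m.
Only numpy, scipy, OpenCV 4.12 (cv2) and the standard library are available. Lean on these libraries where they do the work, as an engineer would, in place of code of your own. Each camera call takes 0.05 s, during which the arm holds its last target. There are 200 camera calls.

### The job

Make the blue holding fixture ready by pushing its red sliding rest away from the tall pin until you feel it meet its end stop. Then lift the offset lever, kept level, off the bench with the gripper at its balance point (not at its middle) and hold it level and still a few centimetres clear above the fixture, the hub's bore centred over the pin and the small eye centred over the peg of the rest, without letting it hit the fixture or pushing the wrench, jar and orange disc about. The job ends holding: finish with the lever still in the gripper up there, put nothing down.

Things in the scene. Friction and masses are not known exactly. Their poses are not given: they have to be found in the camera images.
- fixture: Blue fixture fixed to the bench, plate 280 x 90 x 15 mm. Origin on the bench under its steel pin, x along the plate from pin to end stop, z up. Plate spans x -40..240, y -30..60 mm. Pin: 14 mm diameter, tip 65 mm above the bench, with a low collar of 32 mm diameter at its foot. Dark end-stop block (16 x 50 mm, top 45 mm above the bench): face at x 218, centred at y 30 mm.
- pin_tip (a point): Centre of the tip of the fixture's pin, 65 mm above the bench.
- rest (a joint): Travel (m) of the red sliding rest along the fixture's +x: 0.07 is home against the end stop; starts at 0 to 0.04. About 4 N of friction; stays where left; stops hard. Block 36 (along x) x 40 mm, top 45 mm above the bench, with an upright 12 mm peg in its middle. Its centre lies at x = 130 mm + travel, y = 30 mm in the fixture's frame.
- rest_peg (a point): Centre of the top of the peg on the red rest, 65 mm above the bench; moves with the rest; the block's faces are 18 mm before and behind it along the fixture's x.
- lever: Offset lever, 0.45 to 0.7 kg, loose on the bench on its hub and eye. Heavy brass hub (40 mm diameter, 40 high, bore 20); light alloy arm 20 mm wide, underside 12 and top 32 mm up. Origin: bore centre at the underside; z up, x along the arm's straight part (y = 0, to x 120 mm), which then jogs to the eye at x 200, y 30 mm. On the fixture its x runs along the fixture's x.
- lever_balance (a point): Balance point: in the middle of the arm's width and thickness, 52 mm from the bore's centre along the lever's x, 22 mm above the lever's underside. The arm is 20 mm wide there, grasped across (along the lever's y).
- lever_bore (a point): Centre of the hub's bore at its lower face (the lever's origin).
- lever_eye (a point): Centre of the lever's eye (26 mm diameter, hole 16, 32 mm high) at its lower face, x 200, y 30 mm in the lever's frame.
- wrench: Bystander: steel wrench 170 mm long lying on the bench to one side of the work, origin at the middle of its underside.
- jar: Bystander: jar with a red cap, 56 mm diameter, 65 mm high, standing on the bench; origin at its underside's centre.
- disc: Bystander: orange backing disc, 76 mm diameter, 30 mm high with a hub on top, lying on the bench to one side of the work; origin at its underside's centre.

How it is judged:
On the way, in this order (a step that is already met when the one before it is completed fails the run):
1. the red rest is home against its end stop, the lever still on the bench (value of joint rest above 0.066 m and height (world z) of lever_bore below 0.01 m), for 0.2 s.
2. the lever is lifted clear of the bench, gripped at its balance point and level (horizontal distance between the grasp point and lever_balance below 0.02 m and contact force between the fingers and lever above 2 N and angle between lever's own z axis and vertical below 0.1 rad and height (world z) of lever_bore above 0.03 m), for 0.2 s.
At the end, for the whole second after the job is handed in: Rest within 4 mm of its stop; lever gripped within 20 mm of its balance point, level within 0.1 rad, still, touching nothing else, its hub 10 to 80 mm above the pin's tip, bore within 12 mm of the pin's axis and eye within 15 mm of the peg's axis seen from above, eye clear of the peg (value of joint rest above 0.066 m and horizontal distance between the grasp point and lever_balance below 0.02 m and contact force between the fingers and lever above 2 N and angle between lever's own z axis and vertical below 0.1 rad and horizontal distance between lever_bore and pin_tip below 0.012 m and horizontal distance between lever_eye and rest_peg below 0.015 m and height (world z) of lever_bore between 0.075 and 0.145 m and height (world z) of lever_eye above 0.072 m and linear speed of lever below 0.02 m/s and angular speed of lever below 0.1 rad/s and contact force between lever and fixture below 0.3 N and contact force between lever and wrench below 0.3 N and contact force between lever and jar below 0.3 N and contact force between lever and disc below 0.3 N); the arm keeps its last pose, push and grip.
It fails at once if the lever hits the fixture (over 10 N) (contact force between lever and fixture above 10 N).
It fails at once if the lever tips by more than 0.35 rad (angle between lever's own z axis and vertical above 0.35 rad).
It fails at once if the wrench, jar or disc is pushed more than 30 mm (distance of any of wrench, jar, disc from where it was at the start of the episode above 0.03 m).
It also fails if it takes over 51 s, if anything falls off the work surface, if the arm or the gripper's body presses on something with over 40 N, if the wrist force passes 120 N, or if a joint passes its speed limit or range.

## Working session

There is one attempt and no reset: what is moved stays moved. The work goes in short steps, Python scripts to look and compute and a shell command to move; the robot and the scene stay as the last step left them, time stands still between calls to the robot, and variables do not carry over. Pictures are saved under pics/ and viewed, about 8 in all and at most 12, crops included, and the job is handed in when it is done.

```bash
mkdir -p pics
cat > h.py <<'E'
import numpy as np, cv2
from cell import sensors, imaging, manip
def ray(cam,u,v):
    c=imaging.get_calibration(cam);K=np.array(c["mtx"]);T=np.array(c["cam_to_world"])
    p=np.linalg.inv(K)@[u,v,1]; d=T[:3,:3]@[p[0],-p[1],-p[2]]
    return T[:3,3],d
def at(cam,u,v,z):
    o,d=ray(cam,u,v); return o+d*(z-o[2])/d[2]
def proj(cam,P):
    c=imaging.get_calibration(cam);K=np.array(c["mtx"]);T=np.array(c["cam_to_world"])
    q=T[:3,:3].T@(np.array(P)-T[:3,3]); q=K@[q[0],-q[1],-q[2]]; return q[:2]/q[2]
def save(cam,name,box=None,s=1):
    im=imaging.capture(cam)[:,:,::-1].copy()
    if box: im=im[box[1]:box[3],box[0]:box[2]]
    cv2.imwrite('pics/'+name,cv2.resize(im,None,fx=s,fy=s,interpolation=cv2.INTER_CUBIC)); return im
E
python3 - <<'E'
from h import *
np.set_printoptions(precision=4,suppress=True)
for c in("side","top"):
    save(c,c+'0.png'); k=imaging.get_calibration(c); print(c,{a:(np.array(b).round(3).tolist()) for a,b in k.items()})
    for q in("fixture","rest","lever","wrench","jar","disc","pin_tip","rest_peg","lever_bore","lever_eye"):
        try:
            r=imaging.search_frame(q,c); print(q,[(np.round(x["box"]).tolist(),round(x["confidence"],2)) for x in r[:3]])
        except Exception as e: print(q,e)
print(sensors.observe())
E
```

```text
side {'mtx': [[456.965, 0.0, 320.141], [0.0, 456.965, 192.059], [0.0, 0.0, 1.0]], 'cam_to_world': [[-0.969, 0.179, -0.17, 0.324], [-0.247, -0.723, 0.645, 0.941], [-0.007, 0.667, 0.745, 1.147], [0.0, 0.0, 0.0, 1.0]]}
fixture [([250.0, 242.0, 351.0, 293.0], 0.58)]
rest [([267.0, 249.0, 288.0, 268.0], 0.65)]
lever [([299.0, 150.0, 366.0, 171.0], 0.84)]
wrench [([288.0, 305.0, 351.0, 341.0], 0.67), ([268.0, 251.0, 285.0, 267.0], 0.38)]
jar [([344.0, 191.0, 360.0, 220.0], 0.55)]
disc [([368.0, 126.0, 387.0, 138.0], 0.69)]
pin_tip [([251.0, 239.0, 350.0, 291.0], 0.58)]
rest_peg [([270.0, 251.0, 284.0, 266.0], 0.77), ([300.0, 150.0, 367.0, 171.0], 0.53)]
lever_bore [([301.0, 147.0, 365.0, 164.0], 0.94), ([251.0, 239.0, 349.0, 291.0], 0.44)]
lever_eye [([299.0, 149.0, 366.0, 166.0], 0.87)]
top {'mtx': [[421.233, 0.0, 318.142], [0.0, 421.233, 199.471], [0.0, 0.0, 1.0]], 'cam_to_world': [[-0.024, 0.985, -0.173, 0.364], [-1.0, -0.026, -0.01, -0.005], [-0.014, 0.173, 0.985, 1.114], [0.0, 0.0, 0.0, 1.0]]}
fixture [([208.0, 142.0, 252.0, 251.0], 0.85)]
rest [([219.0, 163.0, 233.0, 177.0], 0.79)]
lever [([382.0, 143.0, 422.0, 230.0], 0.63)]
wrench [([163.0, 208.0, 179.0, 271.0], 0.97)]
jar [([311.0, 222.0, 331.0, 246.0], 0.55)]
disc [([460.0, 225.0, 491.0, 252.0], 0.94)]
pin_tip [([206.0, 143.0, 250.0, 249.0], 0.95)]
rest_peg [([217.0, 164.0, 234.0, 180.0], 0.78)]
lever_bore [([381.0, 146.0, 423.0, 230.0], 0.75)]
lever_eye [([382.0, 146.0, 420.0, 232.0], 0.85)]
{'clock': 1.1, 'joint_positions': array([-1.4031,  0.3588,  1.5104, -0.    ,  1.2725, -0.1151]), 'qvel': array([ 0.0001, -0.    ,  0.0004,  0.0004,  0.0004,  0.0009]), 'joint_torque': array([ -0.0003, -52.7612, -27.9054,  -0.0001,   0.0016,  -0.    ]), 'tool_pos': array([ 0.1674, -0.5761,  0.2313]), 'orientation': array([-3.1101, -0.4427,  0.    ]), 'force': array([-0.1408,  0.0477, -0.278 ]), 'torque': array([-0.03  , -0.0503, -0.0517]), 'grip_width': 0.08532161337850924}
```

Run:
```python
import cv2,numpy as np
t=cv2.imread('pics/top0.png');
a=cv2.resize(t[130:260,195:265],None,fx=4.5,fy=4.5,interpolation=2);b=cv2.resize(t[130:260,370:440],None,fx=4.5,fy=4.5,interpolation=2)
cv2.imwrite('pics/t1.png',np.hstack([a,b]))
s=cv2.imread('pics/side0.png')
cv2.imwrite('pics/s1.png',cv2.resize(s[120:350,230:400],None,fx=2.6,fy=2.6,interpolation=2))
```

```text
(no output)
```

View pics/t1.png

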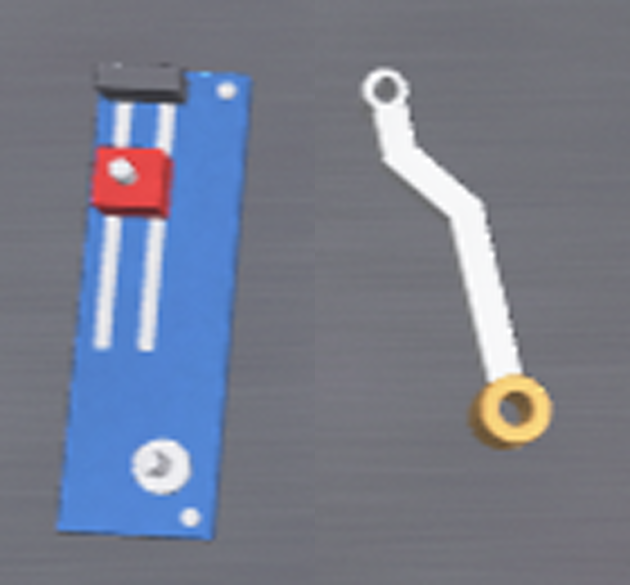

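View pics/s1.png

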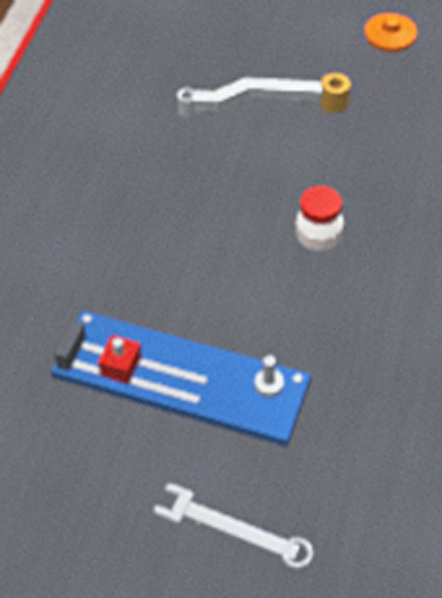

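```bash
cat > fit.py <<'E'
from h import *
from scipy.optimize import least_squares
T=lambda x,y:("top",195+x/4.5,130+y/4.5)
S=lambda x,y:("side",230+x/2.6,120+y/2.6)
def fit(obs,x0):
    def W(p,P): c,s=np.cos(p[2]),np.sin(p[2]); return [p[0]+c*P[0]-s*P[1],p[1]+s*P[0]+c*P[1],P[2]]
    def f(p,raw=0):
        if len(p)>3: o=[(a,(b[0]+p[3],b[1],b[2]) if b[3:] else b) for a,b in obs]
        else:o=obs
        return np.concatenate([proj(a[0],W(p,b))-a[1:] for a,b in o])
    r=least_squares(f,x0,loss='soft_l1'); return r.x,f(r.x).reshape(-1,2).round(1)
E
python3 - <<'E'
from fit import *
np.set_printoptions(precision=4,suppress=True)
fx=[(T(251,76),(.24,-.03,.015)),(T(213,539),(-.04,-.03,.015)),(T(56,531),(-.04,.06,.015)),(T(161,466),(0,0,.018)),
(S(82,312),(.24,-.03,.015)),(S(311,376),(-.04,-.03,.015)),(S(288,437),(-.04,.06,.015)),(S(269,361),(0,0,.065)),
(T(121,168),(.13,.03,.062,1)),(S(118,345),(.13,.03,.065,1))]
print(fit(fx,[.3,.25,0,.02]))
lv=[(T(516,406),(0,0,.04)),(T(385,89),(.2,.03,.032)),(S(337,82),(0,0,.04)),(S(186,95),(.2,.03,.032))]
x,r=fit(lv,[.4,-.2,0]);print(x,r)
c,s=np.cos(x[2]),np.sin(x[2]);print("bal",x[:2]+.052*np.array([c,s]))
for q,u,v,z in(("jar",321,230,.065),("disc",475,238,.03),("wr",171,240,.01)): print(q,at("top",u,v,z))
E
```

```text
(array([ 0.4719,  0.2357, -0.0762,  0.0356]), array([[-0.8, -0.5],
       [-0.9,  0.1],
       [-0.4,  0.1],
       [ 0.3,  0.3],
       [-0.1, -1.6],
       [ 0.1, -1.7],
       [-0.1,  0.8],
       [ 0.3, -1. ],
       [-0.5,  0.3],
       [-0.2, -1.8]]))
[0.4979 0.0258 0.1959] [[  1.2   0.6]
 [  3.2   1.2]
 [-18.9  54.9]
 [-24.7  56.6]]
bal [0.5489 0.0359]
jar [0.4712 0.0002 0.065 ]
disc [ 0.4441 -0.393   0.03  ]
wr [0.4606 0.3956 0.01  ]
```

Run:
```python
from fit import *
np.set_printoptions(precision=4,suppress=True)
o=472.5
lv=[(T(516+o,406),(0,0,.04)),(T(385+o,89),(.2,.03,.032)),(S(337,82),(0,0,.04)),(S(186,95),(.2,.03,.032))]
x,r=fit(lv,[.4,-.2,0]);print(x,r)
c,s=np.cos(x[2]),np.sin(x[2]);print("bal",x[:2]+.052*np.array([c,s]), "eye",x[:2]+np.array([.2*c-.03*s,.2*s+.03*c]))
c,s=np.cos(-.0762),np.sin(-.0762); f=np.array([.4719,.2357])
for P in((.1656,.03),(.1476,.03),(.2,.03),(.052,0),(.115,.03)): print(P,f+[c*P[0]-s*P[1],s*P[0]+c*P[1]])
from scipy.spatial.transform import Rotation as R
print(R.from_rotvec(sensors.observe()["orientation"]).as_matrix())
```

```text
[ 0.4915 -0.2394  0.1712] [[-0.2  0.4]
 [-0.3  0.1]
 [-0.8 -0.5]
 [ 0.2 -0.8]]
bal [ 0.5428 -0.2306] eye [ 0.6835 -0.1758]
(0.1656, 0.03) [0.6393 0.253 ]
(0.1476, 0.03) [0.6214 0.2544]
(0.2, 0.03) [0.6736 0.2504]
(0.052, 0) [0.5237 0.2317]
(0.115, 0.03) [0.5889 0.2569]
[[ 0.9603  0.279  -0.    ]
 [ 0.279  -0.9603  0.0001]
 [ 0.     -0.0001 -1.    ]]
```

```bash
python3 -m pendant '[[[0.04,0.045,0],[0,0,-2],1],[[0.04,0.045,0],[0,0,-2],1],[[0.04,0.045,0],[0,0,-2],1],[[0.04,0.045,0],[0,0,-2],1],[[0.04,0.045,0],[0,0,-2],1],[[0.04,0.045,0],[0,0,-2],1],[[0.03,0.05,0],[0,0,-2],1],[[0.03,0.05,0],[0,0,-2],1],[[0.03,0.05,0],[0,0,-2],1],[[0.03,0.05,0],[0,0,-2],1]]' 40
```

```text
clock: 2.35
tool_pos: [0.5361, -0.0968, 0.2333]
orientation: [3.131, -0.135, 0.008]
force: [1.7, -1.0, -0.0]
grip_width: 0.0001
```

```bash
python3 -m pendant '[[[0.008,0.055,0],[0,0,0],1],[[0.008,0.055,0],[0,0,0],1],[[0.008,0.055,0],[0,0,0],1],[[0.008,0.055,0],[0,0,0],1],[[0.008,0.05,0],[0,0,0],1],[[0.008,0.04,-0.01],[0,0,0],1],[[0.005,0.03,-0.02],[0,0,0],1],[[0,0.01,-0.03],[0,0,0],1],[[0,0,-0.03],[0,0,0],1],[[0,0,0],[0,0,0],1]]'
```

```text
clock: 3.6
tool_pos: [0.5933, 0.2712, 0.1424]
orientation: [3.133, -0.125, 0.02]
force: [-0.6, -0.0, 0.7]
grip_width: -0.0002
```

```bash
python3 -m pendant '[[[-0.004,-0.014,-0.03],[0,0,0],1],[[0,0,-0.04],[0,0,0],1],[[0,0,-0.03],[0,0,0],1],[[0,0,-0.01],[0,0,0],1],[[0,0,0],[0,0,0],1]]'; python3 -c "
from h import *
save('side','s2.png',(200,180,400,330),3.5);print(sensors.observe()['tool_pos'])"
```

```text
clock: 4.22
tool_pos: [0.5956, 0.2577, 0.0378]
orientation: [3.137, -0.127, 0.038]
force: [0.1, 0.6, -0.9]
grip_width: 0.0005
[0.59594609 0.25786104 0.03836823]
```

View pics/s2.png

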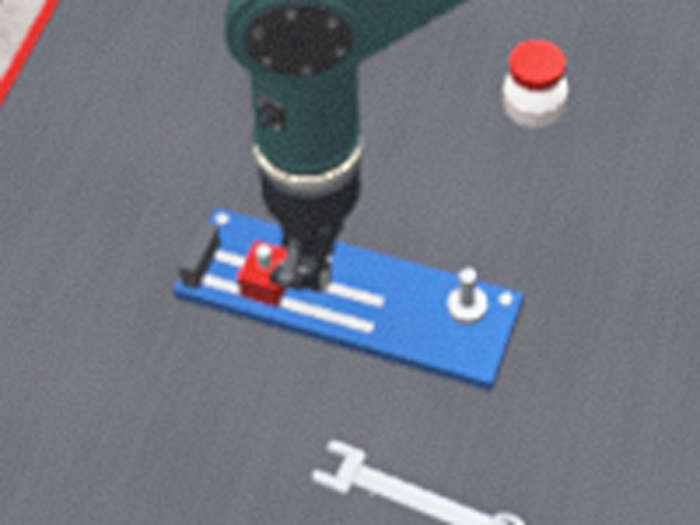

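The picture shows the shut fingers at (305,280) just before the red block (262,272), clear of the pin (468,290). Now I push.

```bash
python3 -m pendant '[[[0.008,-0.001,-0.006],[0,0,0],1],[[0.01,-0.001,-0.003],[0,0,0],1],[[0.01,-0.001,0],[0,0,0],1],[[0.01,-0.001,0],[0,0,0],1],[[0.008,-0.001,0],[0,0,0],1]]'
```

```text
clock: 4.9
tool_pos: [0.642, 0.2543, 0.0317]
orientation: [-3.138, 0.128, -0.032]
force: [-4.1, 2.3, 2.7]
grip_width: -0.0004
```

```bash
python3 -m pendant '[[[0.007,-0.0005,0],[0,0,0],1],[[0.007,-0.0005,0],[0,0,0],1]]'; python3 -m pendant '[[[0.006,-0.0005,0],[0,0,0],1]]';  python3 -m pendant '[[[0.006,-0.0005,0],[0,0,0],1]]'
```

```text
clock: 5.15
tool_pos: [0.6468, 0.2537, 0.0312]
orientation: [3.138, -0.129, 0.001]
force: [-26.5, 5.5, 20.6]
grip_width: 0.0003
clock: 5.28
tool_pos: [0.6466, 0.2537, 0.0312]
orientation: [3.137, -0.129, -0.018]
force: [-17.8, 2.9, 15.5]
grip_width: -0.0002
clock: 5.4
tool_pos: [0.6465, 0.2537, 0.0313]
orientation: [3.136, -0.129, -0.037]
force: [-17.9, 3.6, 15.2]
grip_width: -0.0
```

```bash
python3 -m pendant '[[[-0.012,0.001,0],[0,0,0],1],[[-0.008,0,0.03],[0,0,0],1],[[0,0,0.05],[0,0,0],1],[[0,-0.01,0.04],[0,0,0],-1],[[-0.01,-0.04,0.03],[0,0,2],-1],[[-0.01,-0.055,0.01],[0,0,2],-1],[[-0.01,-0.055,0],[0,0,2],-1],[[-0.01,-0.055,0],[0,0,2],-1],[[-0.01,-0.055,0],[0,0,2],-1],[[-0.01,-0.055,0],[0,0,2],-1]]'
```

```text
clock: 6.65
tool_pos: [0.5754, -0.0792, 0.2]
orientation: [3.124, 0.22, 0.007]
force: [0.0, -0.6, -0.4]
grip_width: 0.0851
```

```bash
python3 -c "
from h import *
a=save('top','x.png');b=save('side','y.png')
A=cv2.resize(a[130:260,195:265],None,fx=4.5,fy=4.5,interpolation=2);B=cv2.resize(b[110:290,245:375],None,fx=3.25,fy=3.25,interpolation=2)
cv2.imwrite('pics/c3.png',np.hstack([A,B]))"
python3 -m pendant '[[[-0.011,-0.05,-0.01],[0,0,1],-1],[[-0.011,-0.04,-0.02],[0,0,0.7],-1],[[-0.006,-0.02,-0.02],[0,0,0],-1],[[0,0,0],[0,0,0],-1]]'
```

```text
clock: 7.25
tool_pos: [0.5504, -0.1976, 0.1507]
orientation: [3.114, 0.255, 0.02]
force: [-0.0, 0.6, 0.1]
grip_width: 0.0853
```

View pics/c3.png

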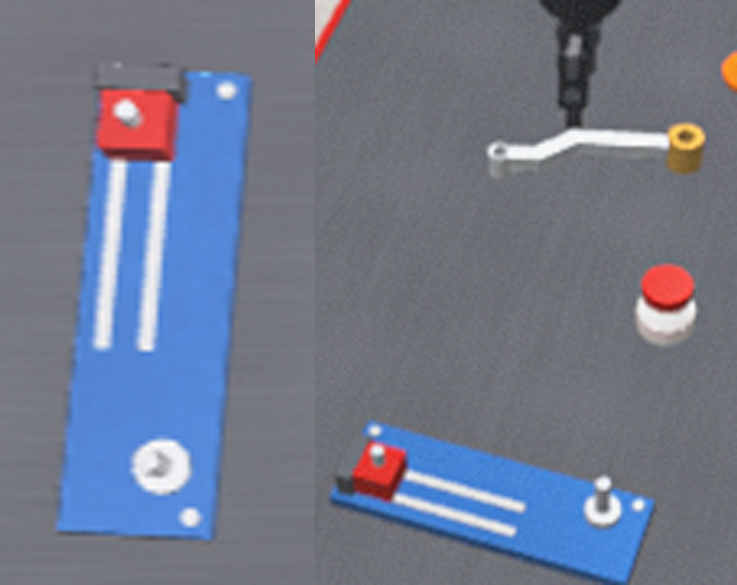

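Rest block sits against the dark stop in both views: top (135,120), side (380,470). Approaching the lever.

```bash
python3 -m pendant '[[[-0.007,-0.033,-0.03],[0,0,0.5],-1],[[-0.001,0,-0.04],[0,0,0],-1],[[0,0,0],[0,0,0],-1]]'
python3 - <<'E'
from fit import *
np.set_printoptions(precision=4,suppress=True)
S2=lambda x,y:("side",245+(x-315)/3.25,110+y/3.25)
fx=[(T(251,76),(.24,-.03,.015)),(T(213,539),(-.04,-.03,.015)),(T(56,531),(-.04,.06,.015)),(T(161,466),(0,0,.018)),
(S2(373,421),(.24,-.03,.015)),(S2(654,499),(-.04,-.03,.015)),(S2(627,584),(-.04,.06,.015)),(S2(603,482),(0,0,.065)),
(T(125,109),(.2,.03,.063)),(S2(377,450),(.2,.03,.065))]
print(fit(fx,[.3,.25,0]))
save('top','t4.png',(340,120,460,250),4.5)
E
```

```text
clock: 7.62
tool_pos: [0.5471, -0.2304, 0.0826]
orientation: [3.109, 0.27, 0.031]
force: [0.2, 0.9, 0.9]
grip_width: 0.0855
(array([ 0.4717,  0.236 , -0.0795]), array([[-0.7, -0.4],
       [-1.1,  0.2],
       [-0.6,  0.1],
       [ 0.1,  0.4],
       [-1.2, -1.2],
       [ 0.4, -0.5],
       [-0.4, -0.7],
       [ 0.2, -0.3],
       [-0.2,  0.5],
       [ 0.1, -0.8]]))
```

View pics/t4.png

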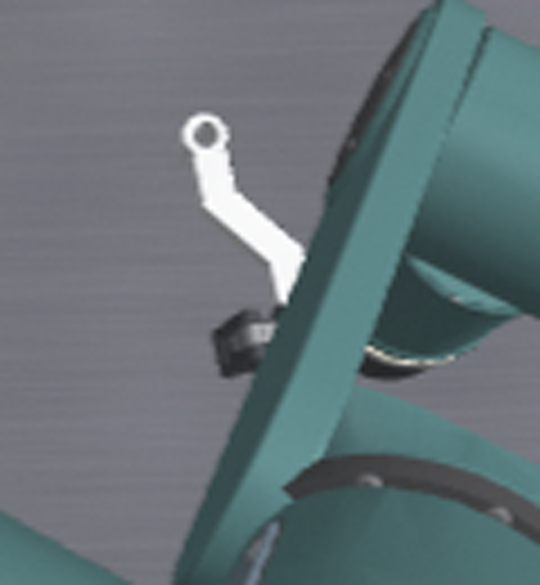

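Jaw backs straddle the arm line left of the hub side (finger at (245,340)); eye at (204,133), lever unmoved. Descend in parts.

```bash
python3 -m pendant '[[[-0.004,0,-0.03],[0,1.1,0.2],-1],[[0,0,-0.03],[0,0,0],-1],[[0,0,-0.008],[0,0,0],-1],[[0,0,0],[0,0,0],-1]]'
```

```text
clock: 8.18
tool_pos: [0.5536, -0.232, 0.0243]
orientation: [3.099, 0.281, 0.027]
force: [-0.1, 0.1, -0.4]
grip_width: 0.0852
```

```bash
python3 -c "
from h import *
save('side','s5.png',(270,100,420,212),5);print(sensors.observe()['tool_pos'],proj('side',sensors.observe()['tool_pos']))"
```

```text
[ 0.55384481 -0.23220829  0.0246733 ] [341.02435758 152.65486519]
```

View pics/s5.png

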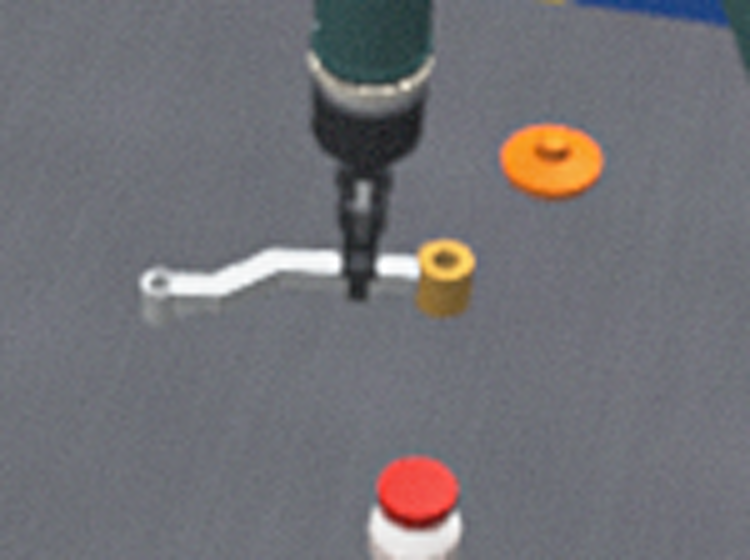

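Straddling the arm at (358,265), hub at (445,280), 11 mm too far toward the eye, as the numbers say.

```bash
python3 -m pendant '[[[-0.012,0.0015,-0.008],[0,1,-0.5],-1],[[-0.003,0,-0.01],[0,0,0],-1],[[0,0,0],[0,0,0],-1]]'
```

```text
clock: 8.6
tool_pos: [0.539, -0.2311, 0.008]
orientation: [3.099, 0.267, 0.003]
force: [-0.2, 0.5, 0.4]
grip_width: 0.0852
```

```bash
python3 -m pendant '[[[0.004,0.0005,0],[0,0,0],-1],[[0,0,0],[0,0,0],0],[[0,0,0],[0,0,0],1],[[0,0,0],[0,0,0],1],[[0,0,0],[0,0,0],1],[[0,0,0],[0,0,0],1]]' 80; python3 -m pendant '[[[0,0,0],[0,0,0],1],[[0,0,0],[0,0,0],1]]'
```

```text
clock: 9.35
tool_pos: [0.5437, -0.2306, 0.0089]
orientation: [3.099, 0.266, 0.004]
force: [0.7, -1.0, -2.5]
grip_width: 0.0185
clock: 9.6
tool_pos: [0.5437, -0.2306, 0.0088]
orientation: [3.099, 0.266, 0.004]
force: [0.2, 0.6, 0.4]
grip_width: 0.0184
```

Gripped. Lift gently.

```bash
python3 -m pendant '[[[0,0,0.008],[0,0,0],1],[[0,0,0.012],[0,0,0],1],[[0,0,0.015],[0,0,0],1],[[0,0,0.02],[0,0,0],1],[[0,0,0.01],[0,0,0],1],[[0,0,0],[0,0,0],1],[[0,0,0],[0,0,0],1],[[0,0,0],[0,0,0],1]]'; python3 -c "
from h import *
a=save('side','s6.png',(270,90,400,190),5)"
```

```text
clock: 10.6
tool_pos: [0.5418, -0.2298, 0.077]
orientation: [3.101, 0.267, 0.0]
force: [-0.1, 0.1, -4.5]
grip_width: 0.0185
```

View pics/s6.png

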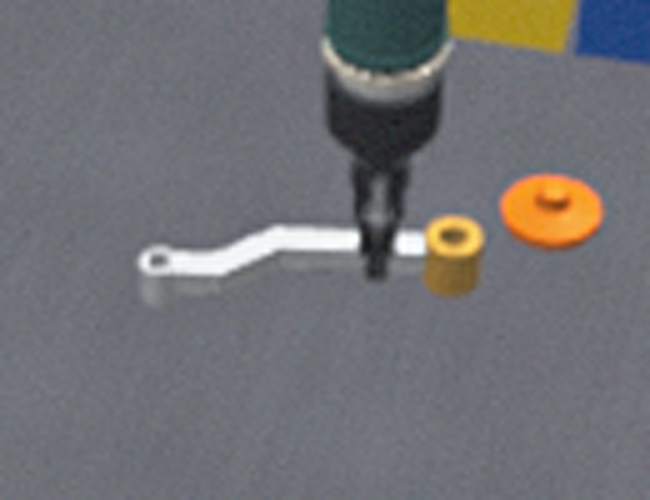

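```bash
python3 - <<'E'
from fit import *
np.set_printoptions(precision=4,suppress=True)
t=sensors.observe()['tool_pos'];yaw=2*np.arctan2(.267,3.101);c,s=np.cos(yaw),np.sin(yaw)
b=t[:2]-.052*np.array([c,s]);e=b+[.2*c-.03*s,.2*s+.03*c];z=t[2]-.0088
print(yaw,proj('side',[*b,z+.04]),proj('side',[*e,z+.032]),'seen',270+453/5,90+235/5,270+159/5,90+261/5)
E
python3 -m pendant '[[[0,0,0.03],[0,0,0],1],[[0,0.01,0.04],[0,0,0],1],[[0,0.03,0.03],[0,0,0],1],[[-0.002,0.04,0],[0,0,-1],1],[[-0.002,0.04,0],[0,0,-1],1],[[-0.002,0.04,0],[0,0,-2],1],[[-0.002,0.04,0],[0,0,-2],1],[[-0.002,0.04,0],[0,0,-2],1],[[-0.002,0.04,0],[0,0,-2],1],[[-0.002,0.03,0],[0,0,-1],1]]'
```

```text
0.17177886126315808 [360.1826 136.6049] [301.205  141.5138] seen 360.6 137.0 301.8 142.2
clock: 11.9
tool_pos: [0.5235, 0.088, 0.1743]
orientation: [3.116, -0.05, -0.016]
force: [-0.5, 0.0, -4.4]
grip_width: 0.0184
```

```bash
python3 -m pendant '[[[0,0.035,0],[0,0,-1],1],[[0,0.035,0],[0,-0.6,-1],1],[[0,0.03,0],[0,0,-0.5],1],[[0,0.02,0],[0,0,0],1],[[0,0.01,0],[0,0,0],1],[[0,0,0],[0,0,0],1],[[0,0,0],[0,0,0],1]]'
```

```text
clock: 12.78
tool_pos: [0.5208, 0.2225, 0.1711]
orientation: [3.112, -0.115, -0.009]
force: [0.8, 0.7, -4.0]
grip_width: 0.0185
```

```bash
python3 -m pendant '[[[0.003,0.009,0],[0,0,-0.3],1],[[0,0,-0.015],[0,0,0],1],[[0,0,-0.015],[0,0,0],1],[[0,0,-0.01],[0,0,0],1],[[0,0,-0.003],[0,0,0],1],[[0,0,0],[0,0,0],1],[[0,0,0],[0,0,0],1]]'; python3 -c "
from h import *
a=save('top','x7.png');b=save('side','y7.png')
A=cv2.resize(a[130:260,190:270],None,fx=4.5,fy=4.5,interpolation=2);B=cv2.resize(b[170:300,235:365],None,fx=4.5,fy=4.5,interpolation=2)
cv2.imwrite('pics/c7.png',np.hstack([A[:585],B[:585]])[:,:800])"
```

```text
clock: 13.65
tool_pos: [0.5237, 0.2298, 0.1241]
orientation: [3.11, -0.128, -0.012]
force: [-0.4, -0.5, -5.2]
grip_width: 0.019
```

View pics/c7.png

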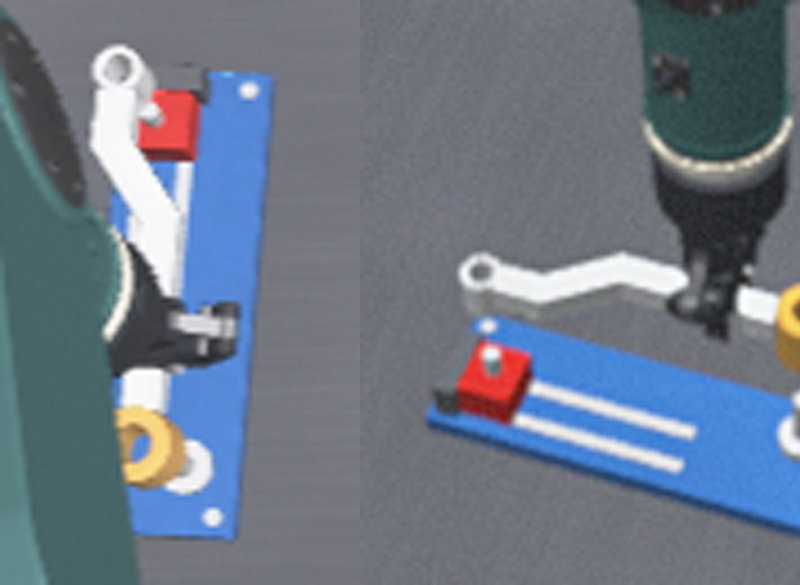

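Lever is over the fixture: eye at (119,67) top / (481,270) side; hub at (140,446) top, overlapping the pin's collar line of sight. Checking numerically.

Run:
```python
from fit import *
np.set_printoptions(precision=4,suppress=True)
TT=lambda x,y:("top",190+x/4.5,130+y/4.5)
SS=lambda x,y:("side",235+(x-360)/4.5,170+y/4.5)
z=.1241-.0088
lv=[(TT(137,447),(0,0,z+.04)),(TT(119,67),(.2,.03,z+.032)),(SS(481,270),(.2,.03,z+.032))]
x,r=fit(lv,[.47,.236,-.08]);print(x,r)
def pts(x): c,s=np.cos(x[2]),np.sin(x[2]);return x[:2],x[:2]+np.array([.2*c-.03*s,.2*s+.03*c])
b,e=pts(x);B,E=pts([.4717,.236,-.0795]);print('image',b-B,e-E)
t=sensors.observe()['tool_pos'];y=-2*np.arctan2(.128,3.11);k=t[:2]-.0529*np.array([np.cos(y),np.sin(y)])
b,e=pts([*k,y]);print('tool',b-B,e-E)
im=cv2.imread('pics/y7.png');cv2.imwrite('pics/c8.png',cv2.resize(im[215:290,300:370],None,fx=7,fy=7,interpolation=2))
```

```text
[ 0.4707  0.2301 -0.0708] [[-0.  -0.5]
 [-0.5  0.5]
 [ 0.2 -0.8]]
image [-0.001  -0.0059] [-0.0011 -0.0042]Traceback (most recent call last):
  File "<stdin>", line 11, in <module>
TypeError: unsupported operand type(s) for -: 'list' and 'list'
```

```bash
python3 -m pendant '[[[0.0005,0.004,0],[0,0,-0.2],1],[[0,0,0],[0,0,0],1],[[0,0,0],[0,0,0],1],[[0,0,0],[0,0,0],1]]'
python3 - <<'E'
from h import *
save('side','c8.png',(245,205,365,295),6)
t=sensors.observe();print(t['qvel'].round(4))
E
```

```text
clock: 14.25
tool_pos: [0.5249, 0.2346, 0.1252]
orientation: [3.111, -0.133, -0.009]
force: [0.3, 0.2, -4.8]
grip_width: 0.0185
[ 0.0016 -0.0004 -0.      0.      0.0017 -0.0015]
```

View pics/c8.png

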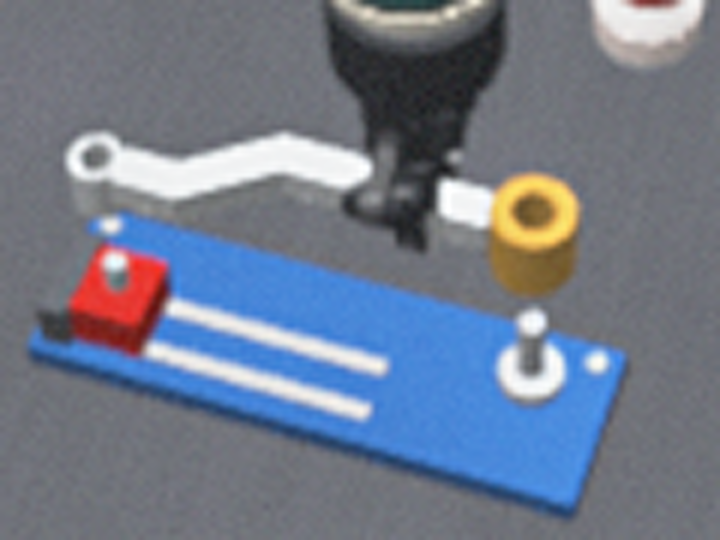

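Hub bore at (535,208) over the pin tip (532,322), eye (96,155) over the peg (116,262); rest still at the stop. Final numeric check.

Run:
```python
from h import *
z=.1252-.0088
for n,u,v,h,tu,tv in(('bore',535,208,.04,532,321),('eye',96,155,.032,116,260)):
    p=at('side',245+u/6,205+v/6,z+h); q=at('side',245+tu/6,205+tv/6,.065); print(n,p.round(4),q.round(4),(p-q)[:2].round(4))
```

```text
bore [0.4715 0.2389 0.1564] [0.4717 0.2377 0.065 ] [-0.0002  0.0011]
eye [0.6731 0.2526 0.1484] [0.6723 0.2521 0.065 ] [0.0008 0.0005]
```

```bash
python3 -c "
from cell import manip,sensors
print(manip.sign_off());s=sensors.observe();print(s['clock'],s['tool_pos'],s['grip_width'])"
```

```text
the job is handed in; nothing more can be done
None
the job is handed in; nothing more can be done
```

I handed the job in at about 14.3 s of the 51 s allowed, with the lever still held level in the gripper above the fixture. Sign-off gives no verdict, so the result below is from my own checks.

- **Rest:** I pushed it with shut fingers until it stopped dead, with 18–26 N felt. Both cameras then showed it against the end stop, and the last side picture still does.
- **Lever:** I gripped it about 1 mm from the measured balance point at 80 N (grip width 18.5 mm) and lifted it. The lifted lever matched a level one to within about 1 pixel.
- **Final hold:** The side camera puts the bore about 1 mm from the pin's axis and the eye about 1 mm from the peg's axis. The underside is at roughly 116 mm, or 51 mm above the pin's tip.
- **Stillness:** Joint speeds were below 0.002 rad/s before hand-in.
- **Bystanders:** I did not measure the wrench, jar or disc again afterwards. The arm passed well above the jar and felt no contact on the way.

The three position estimates disagree by a few millimetres in y, all inside the 12 and 15 mm limits:

| Estimate | Bore offset from pin in y |
|---|---|
| Side camera, final pose | +1 mm |
| Top camera, taken before the last shift, then corrected for it | −1 mm |
| Measured tool pose | +3 mm |

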